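Weigh a floor-tile piece on its lifter

TASK

Slide the blade of the finds lifter (a spatula with a raised wooden handle) under the rectangular tile piece on the drying rack, lift it clear of the rack and carry it level to the bench balance. Lower it gently until the lifter stands on the weighing plate, the tile piece still on its blade and near the middle of the plate, and only then let go. The balance is tared for the lifter; do not touch the tile with the gripper, and leave the round pot base where it is on the rack.

Things in the scene. Friction and masses are not known exactly. Their poses are not given: they have to be found in the camera images.
- lifter_grip (a point): Loose spatula lying on the table, 0.16 kg: flat steel blade 56 mm wide, 3 mm thick; raised wooden handle behind it, 74 (x) by 20 wide by 22 high. Point: handle centre, 45 mm above the blade's underside. x: level, towards the blade tip; z up. Ahead of the point: neck at 34 mm, blade from 32 to 155 mm; a carried piece is best centred 97 mm ahead. Handle's underside is 34 mm up.
- slab_center (a point): Loose clay rectangle 100 (x) by 116 (y) by 10 mm, 0.13 kg. Point: its centre, z up. Bridges 2 fixed runners of a white rack, underside 18 mm over the table, space below. Runners lie along x (within 3 deg), inner faces 42 mm either side of the tile's centre (within 4 mm), from 55 mm before it (-x, open side) to a 30 mm high rail 72 mm beyond. The blade goes in along +x, low between them.
- disc_center (a point): The round pot base to be left alone: loose fired-clay disc 108 mm across, 10 mm thick, lying in the rack's other bay, 150 mm beside the tile piece; the point is the centre of the disc.
- balance_top (a point): Fixed bench balance: steel weighing plate 200 mm (x) by 190 mm (y), its top 40 mm above the table; the point is the middle of the top of the plate, z up. The lifter may stand on it at any angle, with its handle overhanging the plate.
Things that resemble listed ones, but are neither listed nor needed, are in the scene too. There is more than one size of the part that bears lifter_grip; the job needs the smaller.

How it is judged:
By the outcome, as a careful person would: the job done as asked, in the order asked, and still so for the second after the job is handed in, with the robot touching nothing.
It also fails if it takes over 54 s, if anything falls off the work surface, if the arm or the gripper's body presses on something with over 40 N, if the wrist force passes 120 N, or if a joint passes its speed limit or range.

ROBOT

A 6-joint arm with a two-finger parallel gripper is mounted at the origin on the work surface. World frame = base frame: x ahead of the robot, y to its left, z up, the work surface at z = 0. Lengths are in mm, angles in rad, forces in N, time in s.
With the tool pointing down it reaches from about 275 to 1000 mm from the base axis. Payload 8.4 kg.
Tool frame: the origin (TCP) lies at the very end of the fingers, on their centre line; the grasp point (between the pads) lies 19 mm behind it; z points along the fingers, y is the direction in which the jaws open and shut (so a half turn about z gives the same grasp; the last joint's range is limited). The gripper opens to 85 mm and grips with 20 to 120 N. Pads are 22 mm wide; open, the fingers measure 114 mm over their backs; the gripper's body (76 mm by 85 mm) begins 54 mm behind the grasp point. The pads swing forward as they close: fully open they stand 13 mm farther back than shut.
Start: joints at [1.261, 0.353, 1.633, -0, 1.155, -0.002], TCP at [189.35, 595.629, 231.281] pointing down, gripper open.
Joint ranges: [-2.63, 2.63], [-0.92, 2.1], [0.06, 2.66], [-1.3, 4.44], [0, 2.69], [-3.02, 3.02]. Speed limits (rad/s): [2.22, 2.22, 2.79, 3.14, 3.14, 3.14].

INTERFACE

Orientations are given as [roll, pitch, yaw] about the fixed x, y, z axes, in that order (R = Rz(yaw) Ry(pitch) Rx(roll)).
In Python, from rig import readout, grab_frame, calibration, r gives the robot as it stands. The module is installed in compiled form; this text tells all that it offers.
- The arm moves only by the tool play_rows, never from a script. Its argument "rows" is a list of rows, each a list of 3 entries, a list of its own where there are three numbers: the closure in counts, from 0 (fully open) to 255 (shut), then the shift along the tool's x, y, z in cm, then the turn, a rotation vector about the tool's x, y, z in rad. In form: [[gripper, [dx, dy, dz], [rx, ry, rz]], ...]. A call has 1 to 12 rows; each row is the pose to reach, as a shift and turn from the pose commanded when the call began, along the tool's axes at that moment; what a row does not reach only later rows make up. A row lasts 1/12 s, in which the tool goes at most 41.7 mm and 7.16 degrees, less where a joint would pass 70% of its speed; a pose out of reach is approached as far as the arm can. A call with a gripper value outside its range is refused whole. The fingers move at their own pace and stop on an object; "squeeze" is the grip in N (left out, the last holds). Time passes only in rows, so rows that repeat a pose let the fingers close. It gives the time, the measured TCP pose, the force and the opening at its end, in the units of the state.
- readout.sense(): the state, without advancing time (a new reading comes with each control period).
- grab_frame(name): name is "scene" or "top" or "wrist"; returns (picture, depth): 480x640x3 uint8, red, green, blue; 480x640 float32, mm along the optical axis (not along the pixel's ray), 0 where there is no reading.
- calibration(name): a dict with "vfov" (degrees; the focal length in pixels is half the picture's height over the tangent of half this angle, whatever the lens; pixels are square), "cx", "cy" (the principal point, pixels), "cam_to_world" (4x4, takes a point from camera to world coordinates). Camera axes: x right, y down, z forward; pixel columns grow to the right and rows downward; lengths in mm; the calibration is good to about 2 mm. A picture is of the moment at which its call begins: read the wrist's pose just before it. calibration takes no time and is no camera call; for the wrist camera it gives the pose at the moment of the call.
- r.sign_off(): hands the job in, once; it reports no verdict.
The state is a dict: "clock": time; "qpos": joint angles; "qvel": joint speeds; "joint_efforts": joint torques, N m; "eef_pos": TCP position; "tcp_rot": TCP orientation; "contact_force": force on the tool from outside, world axes, zero at the start; "wrist_torque": the same for the moment, N m; "opening": opening from 0.0 (shut) to 1.0 (fully open).
Only numpy, scipy, OpenCV 4.12 (cv2) and the standard library are available. Lean on these libraries where they do the work, as an engineer would, in place of code of your own. Each camera call takes 0.05 s, during which the arm holds its last target.

## Working session

There is one attempt and no reset: what is moved stays moved. The work goes in short steps, Python scripts to look and compute and a tool call to move; the robot and the scene stay as the last step left them, time stands still between calls to the robot, and variables do not carry over. Pictures are saved under pics/ and viewed, and the job is handed in when it is done.

Besides the shell and the picture viewer there is one more tool, called after "Request:" as a command line: name --argument value ..., lists and objects as JSON in quotes. play_rows: Moves the arm, as the interface text tells. Its arguments: {"type":"object","properties":{"rows":{"type":"array"},"squeeze":{"type":"number"}},"required":["rows"]}

```bash
mkdir -p pics; cat > h.py <<'E'
import numpy as np, cv2
from rig import readout, grab_frame, calibration, r
def K(c):
    f=240/np.tan(np.radians(c['vfov'])/2); return f,c['cx'],c['cy']
def cloud(name):
    c=calibration(name); p,d=grab_frame(name); f,cx,cy=K(c)
    v,u=np.mgrid[0:480,0:640]
    P=np.stack([(u-cx)/f*d,(v-cy)/f*d,d],-1); T=np.array(c['cam_to_world'])
    W=P@T[:3,:3].T+T[:3,3]; W[d==0]=np.nan
    return p,d,W,c
def save(p,n): cv2.imwrite('pics/'+n,cv2.cvtColor(p,cv2.COLOR_RGB2BGR))
E
python3 - <<'E'
from h import *
for n in ['top','scene']:
    p,d,W,c=cloud(n); save(p,n+'0.png'); np.savez(''+n+'0.npz',p=p,d=d,W=W)
    print({k:(v if k!='cam_to_world' else np.round(v,3).tolist()) for k,v in c.items()},(d==0).mean())
print(readout.sense())
E
```

```text
{'vfov': 53.0238776208535, 'cx': 320.77503857031024, 'cy': 243.11327398290175, 'cam_to_world': [[0.103, -0.969, 0.224, 308.68], [-0.995, -0.102, 0.017, -40.352], [0.007, -0.224, -0.974, 900.241], [0.0, 0.0, 0.0, 1.0]]} 0.003922526041666667
{'vfov': 56.87864863134456, 'cx': 316.8417289144724, 'cy': 243.5101595001965, 'cam_to_world': [[-0.214, 0.64, -0.738, 1068.298], [0.977, 0.144, -0.158, 113.787], [0.005, -0.755, -0.656, 572.08], [0.0, 0.0, 0.0, 1.0]]} 0.004117838541666667
{'clock': 0.1, 'qpos': array([ 1.26060211e+00,  3.53621538e-01,  1.63404496e+00,  7.50520618e-06,
        1.15519840e+00, -2.39286578e-03]), 'qvel': array([ 1.16733139e-05, -1.13303284e-03, -1.53511011e-03,  4.90652044e-05,
        7.37602472e-04, -7.36020312e-04]), 'joint_efforts': array([ 5.06560209e-04, -6.06349111e+01, -3.42820644e+01,  1.56578249e-04,
        3.94456292e-03,  2.54639428e-05]), 'eef_pos': array([189.21760516, 595.22761679, 230.61645098]), 'tcp_rot': array([-3.14032043e+00, -9.90675058e-06,  2.83378826e+00]), 'contact_force': array([-0.52617915,  0.35762981,  0.54910253]), 'wrist_torque': array([-0.03659185,  0.00058507,  0.06208548]), 'opening': 0.9995837260414654}
```

View pics/top0.png

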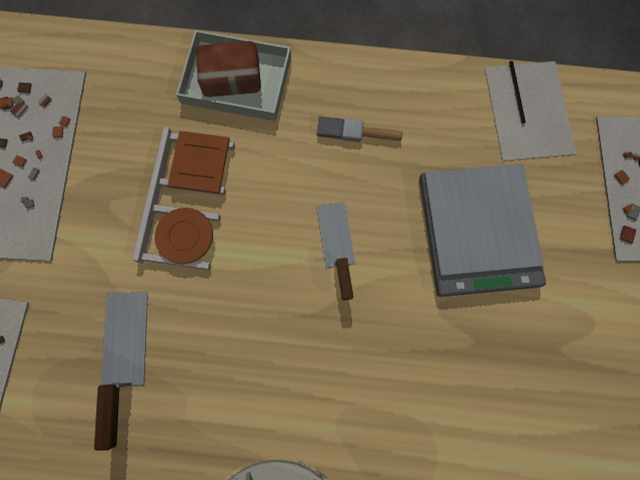

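View pics/scene0.png

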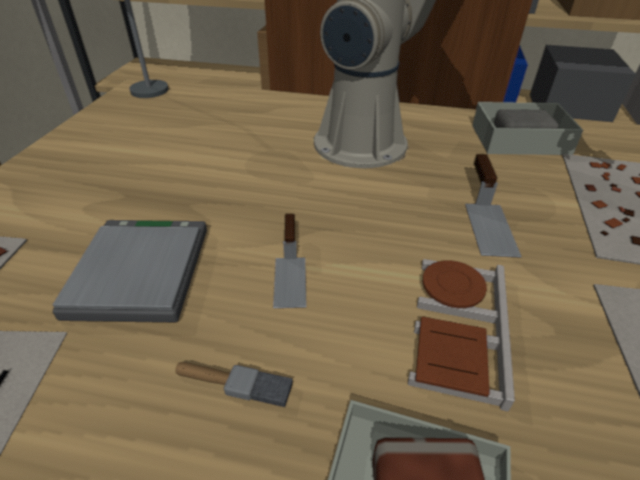

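The top view has three lifter-like objects: the small lifter at (335,250), a large one at (118,370), and a brush at (360,130). The description fits the small one. The tile is at (198,160), the disc at (184,236) and the balance plate at (480,220). The rail is on the left (+y), so the open side faces right (-y). I'll measure these next.

```bash
python3 - <<'E'
from h import *
def ray(uv,c,z):
    f,cx,cy=K(c);T=np.array(c['cam_to_world']);uv=np.atleast_2d(uv).astype(float)
    d=np.c_[(uv[:,0]-cx)/f,(uv[:,1]-cy)/f,np.ones(len(uv))]@T[:3,:3].T
    return T[:3,3]+d*((z-T[2,3])/d[:,2])[:,None]
for n,boxes in {'top':{'tile':(165,125,240,198),'disc':(150,203,222,268),'handle':(328,255,358,305),'blade':(312,198,358,270),'plate':(420,160,545,275)},
 'scene':{'tile':(410,315,493,400),'disc':(418,258,490,310),'handle':(280,210,300,245),'blade':(270,255,310,310),'plate':(60,222,205,312)}}.items():
    D=np.load(n+'0.npz');p=D['p'];W=D['W'];c=calibration(n)
    hsv=cv2.cvtColor(p,cv2.COLOR_RGB2HSV)
    for k,(a,b,e,f) in boxes.items():
        m=np.zeros((480,640),np.uint8); H=hsv[b:f,a:e].astype(int)
        z=W[b:f,a:e,2]
        if k in('tile','disc'): mm=(H[...,1]>120)&(H[...,0]<14)&(z>14)
        elif k=='handle': mm=(H[...,2]<110)&(H[...,1]>80)&(z>28)
        elif k=='blade': mm=(H[...,1]<60)&(H[...,2]>90)&(z<25)
        else: mm=(H[...,1]<60)&(z>33)&(H[...,2]>90)
        m[b:f,a:e]=mm; m=cv2.morphologyEx(m,cv2.MORPH_OPEN,np.ones((3,3)))
        cn=max(cv2.findContours(m,0,2)[0],key=cv2.contourArea)
        zz=np.nanmedian(W[...,2][m>0])
        zn={'tile':28,'disc':28,'handle':56,'blade':3,'plate':40}[k]
        Pw=ray(cn[:,0],c,zn)[:,:2].astype(np.float32)
        (o,s,an)=cv2.minAreaRect(Pw)
        bx=cv2.boxPoints((o,s,an))
        print(n,k,'ctr',np.round(o,1),'size',np.round(s,1),'ang',round(an,1),'zmed',round(float(zz),1),'area',m.sum())
        cv2.drawContours(p,[cn],-1,(0,255,0),1)
    save(p,n+'_m.png')
E
```

```text
top tile ctr [645.9 226.4] size [100.9 115.5] ang 88.4 zmed 28.2 area 2868
top disc ctr [498.4 230.9] size [103.7 106.8] ang 6.0 zmed 28.4 area 2490
top handle ctr [442.3 -73.3] size [74.9 20.8] ang 14.4 zmed 56.2 area 483
top blade ctr [535.9 -50.4] size [123.1  56.1] ang 14.3 zmed 3.5 area 1715
top plate ctr [ 586.  -320.1] size [198.  188.5] ang 11.5 zmed 40.7 area 10292
scene tile ctr [650.1 227.4] size [ 98.8 118. ] ang 88.4 zmed 27.1 area 4572
scene disc ctr [502.7 232. ] size [106.  106.9] ang 12.7 zmed 27.3 area 2281
scene handle ctr [452.8 -71.4] size [80.2 19.2] ang 14.6 zmed 54.7 area 301
scene blade ctr [537.5 -49.1] size [125.1  56.6] ang 14.5 zmed 2.1 area 1594
scene plate ctr [ 589.2 -318.2] size [201.4 188.1] ang 11.5 zmed 39.1 area 8697
```

Sizes match on every object. Next I'll measure the runners and crop in on the lifter.

```bash
python3 - <<'E'
from h import *
def ray(uv,c,z):
    f,cx,cy=K(c);T=np.array(c['cam_to_world']);uv=np.atleast_2d(uv).astype(float)
    d=np.c_[(uv[:,0]-cx)/f,(uv[:,1]-cy)/f,np.ones(len(uv))]@T[:3,:3].T
    return T[:3,3]+d*((z-T[2,3])/d[:,2])[:,None]
D=np.load('top0.npz');p=D['p'];W=D['W']
# rack white pixels
hsv=cv2.cvtColor(p,cv2.COLOR_RGB2HSV).astype(int)
m=((hsv[...,1]<45)&(hsv[...,2]>120)).astype(np.uint8); m[:, :130]=0;m[:,245:]=0;m[:120]=0;m[275:]=0
n,l,st,_=cv2.connectedComponentsWithStats(m)
for i in range(1,n):
    if st[i,4]<15: continue
    v,u=np.nonzero(l==i);w=W[v,u]
    w=w[np.isfinite(w[:,0])]
    print(st[i],'x',np.round([w[:,0].min(),w[:,0].max()]),'y',np.round([w[:,1].min(),w[:,1].max()]),'z',np.round(np.percentile(w[:,2],[10,50,90])))
c0=p[110:285,120:260];a=cv2.resize(c0,None,fx=4,fy=3.4,interpolation=2)
b=cv2.resize(p[190:310,300:370],None,fx=5,fy=5)
save(a[:600],'rack.png');save(b,'lift.png')
S=np.load('scene0.npz')['p'];save(cv2.resize(S[250:410,400:520],None,fx=3.7,fy=3.7,interpolation=2),'racks.png')
E
```

```text
[132 127  37 133 741] x [443. 724.] y [296. 317.] z [28. 30. 32.]
[170 133   8   6  37] x [692. 712.] y [280. 296.] z [16. 18. 20.]
[229 141   4   6  17] x [688. 706.] y [169. 176.] z [ 8. 18. 19.]
[160 179   8   5  40] x [597. 612.] y [282. 298.] z [17. 18. 20.]
[154 205  24   7 112] x [542. 559.] y [255. 300.] z [15. 18. 20.]
[201 211  18   8  79] x [538. 556.] y [175. 214.] z [16. 18. 20.]
[142 254  22   8 118] x [445. 461.] y [263. 304.] z [16. 18. 21.]
[196 262  13   7  57] x [442. 456.] y [180. 201.] z [16. 18. 20.]
```

View pics/rack.png

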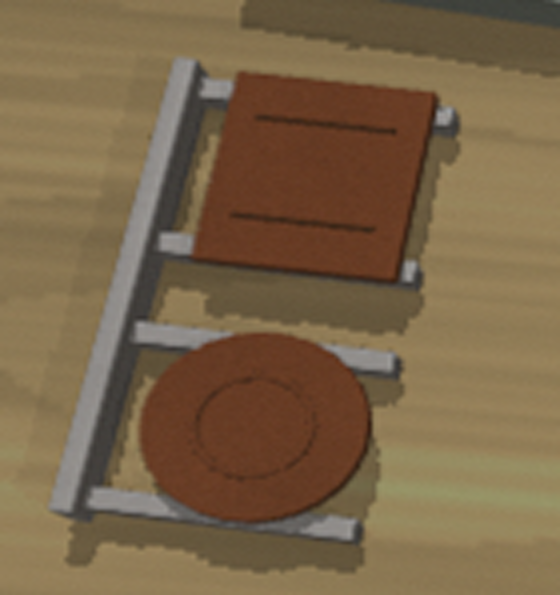

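View pics/lift.png

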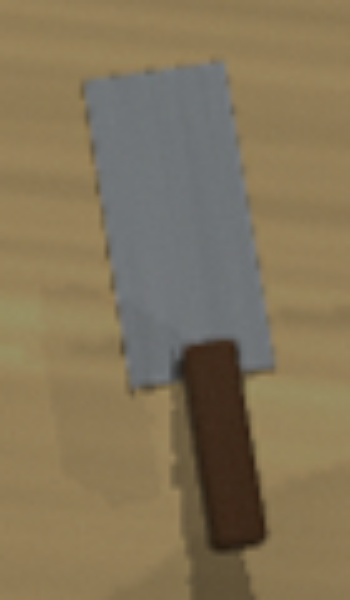

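View pics/racks.png

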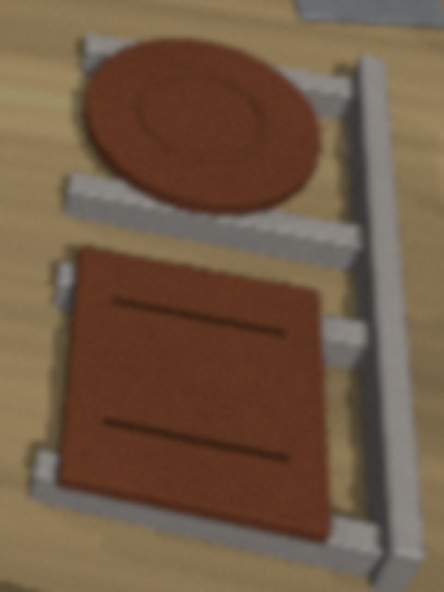

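```bash
cat >> h.py <<'E'
from scipy.spatial.transform import Rotation as R
def rot(ydeg): # tool pointing down, lifter heading ydeg; tool y = heading-90
    return R.from_euler('xyz',[np.pi,0,np.radians(ydeg)])
def delta(target,head,base=None,bhead=None):
    s=readout.sense()
    p0=s['eef_pos'] if base is None else np.array(base,float)
    R0=R.from_euler('xyz',s['tcp_rot']) if bhead is None else rot(bhead)
    print('pos',np.round(s['eef_pos'],2),'rot',np.round(s['tcp_rot'],4),'F',np.round(s['contact_force'],1),'open',round(s['opening'],3),'t',round(s['clock'],2))
    print('cm',np.round(R0.inv().apply(np.array(target,float)-p0)/10,2),'turn',np.round((R0.inv()*rot(head)).as_rotvec(),3))
E
python3 -c "
from h import *
delta([444,-73,160],14.4,[189.35,595.63,231.28])"
```

```text
pos [189.22 595.23 230.62] rot [-3.1403 -0.      2.8338] F [-0.5  0.4  0.5] open 1.0 t 0.1
cm [-44.53 -56.     7.2 ] turn [-0.000e+00  2.000e-03  2.582e+00]
```

Request:
play_rows --rows '[[0,[-3,-4,0],[0,0,0.12]],[0,[-6,-7.5,0],[0,0,0.24]],[0,[-9,-11,0],[0,0,0.36]],[0,[-12,-15,0],[0,0,0.48]],[0,[-15,-18.5,0],[0,0,0.6]],[0,[-17.5,-22,0],[0,0,0.72]],[0,[-20,-25.5,0],[0,0,0.84]],[0,[-22.5,-29,0],[0,0,0.96]],[0,[-25,-32,0],[0,0,1.08]],[0,[-27.5,-35,0],[0,0,1.2]],[0,[-30,-38,0],[0,0,1.3]],[0,[-32,-40.5,0],[0,0,1.4]]]'

```text
clock: 1.1
eef_pos: [365.7, 126.0, 231.4]
tcp_rot: [3.141, -0.0, 1.429]
contact_force: [1.1, 0.3, -0.5]
opening: 1.001
```

```bash
python3 -c "
from h import *
delta([444,-73,160],14.4)"
```

```text
pos [365.71 125.99 231.39] rot [ 3.1412e+00 -2.0000e-04  1.4291e+00] F [ 1.1  0.3 -0.5] open 1.001 t 1.1
cm [-18.6   10.56   7.14] turn [ 0.    -0.     1.178]
```

Request:
play_rows --rows '[[0,[-2,1.1,0.6],[0,0,0.11]],[0,[-4,2.2,1.2],[0,0,0.22]],[0,[-6,3.4,1.8],[0,0,0.33]],[0,[-8,4.5,3],[0,0,0.44]],[0,[-10,5.6,4],[0,0,0.55]],[0,[-12,6.8,5],[0,0,0.67]],[0,[-14,7.9,6],[0,0,0.79]],[0,[-16,9.1,6.5],[0,0,0.91]],[0,[-17.6,10,7],[0,0,1.03]],[0,[-18.6,10.6,7.1],[0,0,1.13]],[0,[-18.6,10.6,7.1],[0,0,1.18]],[0,[-18.6,10.6,7.1],[0,0,1.18]]]'

```text
clock: 2.1
eef_pos: [445.1, -71.5, 159.8]
tcp_rot: [-3.141, 0.001, 0.25]
contact_force: [-0.8, 0.5, 0.2]
opening: 1.003
```

```bash
python3 - <<'E'
from h import *
delta([444,-73,26],14.4)
p,d,W,c=cloud('wrist');save(p,'w1.png')
hsv=cv2.cvtColor(p,cv2.COLOR_RGB2HSV).astype(int)
z=W[...,2]
inb=(abs(W[...,0]-444)<70)&(abs(W[...,1]+73)<60)
m=(inb&(z>48)&(z<62)&(hsv[...,2]<110)&(hsv[...,1]>80)).astype(np.uint8)
m=cv2.morphologyEx(m,cv2.MORPH_OPEN,np.ones((3,3)))
v,u=np.nonzero(m);print(len(v),u.min(),u.max(),v.min(),v.max(),np.median(z[m>0]))
o=cv2.minAreaRect(W[v,u][:,:2].astype(np.float32));print(o)
E
```

```text
pos [445.1  -71.45 159.84] rot [-3.1412e+00  9.0000e-04  2.5010e-01] F [-0.8  0.5  0.2] open 1.003 t 2.1
cm [-0.13  0.13 13.38] turn [-0.     0.001 -0.001]
2755 316 343 190 289 55.62687235072917
((444.72235107421875, -72.77281951904297), (73.59505462646484, 19.9903507232666), 15.081524848937988)
```

View pics/w1.png

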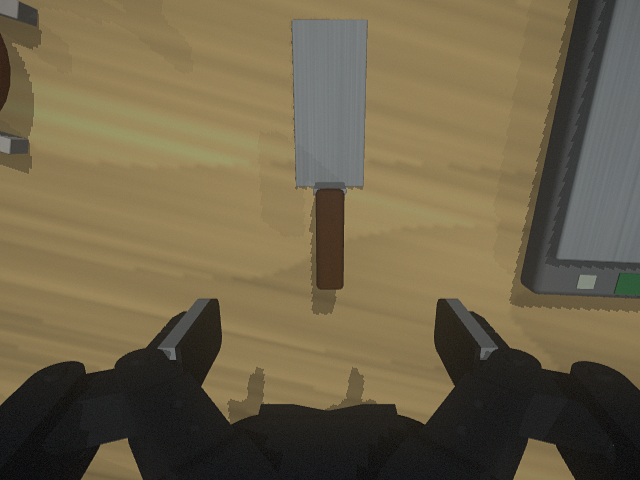

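The wrist view shows the small lifter with its handle at (316–343, 190–289), midway between the open fingers. The handle measures 73.6 × 20 mm with its top at 55.6 mm, which is the size given. I'll descend and grip.

Request:
play_rows --rows '[[0,[0,0.1,1.5],[0,0,-0.005]],[0,[0,0.1,3],[0,0,-0.005]],[0,[0,0.1,4.5],[0,0,-0.005]],[0,[0,0.1,6],[0,0,-0.005]],[0,[0,0.1,7.5],[0,0,-0.005]],[0,[0,0.1,9],[0,0,-0.005]],[0,[0,0.1,10.5],[0,0,-0.005]],[0,[0,0.1,11.8],[0,0,-0.005]],[0,[0,0.1,12.8],[0,0,-0.005]],[0,[0,0.1,13.4],[0,0,-0.005]],[0,[0,0.1,13.4],[0,0,-0.005]],[0,[0,0.1,13.4],[0,0,-0.005]]]'

```text
clock: 3.15
eef_pos: [445.5, -71.6, 26.4]
tcp_rot: [-3.141, 0.0, 0.26]
contact_force: [0.1, -0.2, -0.4]
opening: 1.0
```

Request:
play_rows --rows '[[255,[0,0,0],[0,0,0]],[255,[0,0,0],[0,0,0]],[255,[0,0,0],[0,0,0]],[255,[0,0,0],[0,0,0]],[255,[0,0,0],[0,0,0]],[255,[0,0,0],[0,0,0]],[255,[0,0,0],[0,0,0]],[255,[0,0,0],[0,0,0]],[255,[0,0,0],[0,0,0]],[255,[0,0,0],[0,0,0]],[255,[0,0,0],[0,0,0]],[255,[0,0,0],[0,0,0]]]' --squeeze 110

```text
clock: 4.15
eef_pos: [445.8, -71.8, 26.7]
tcp_rot: [3.141, -0.001, 0.259]
contact_force: [-1.1, 0.0, 6.0]
opening: 0.216
```

```bash
python3 - <<'E'
from h import *
delta([648,130,150],88)
p,d,W,c=cloud('wrist');save(p,'w2.png')
E
```

```text
pos [445.78 -71.84  26.73] rot [ 3.1413e+00 -5.0000e-04  2.5890e-01] F [-1.1  0.   6. ] open 0.216 t 4.15
cm [ 24.72 -14.33 -12.32] turn [ 1.000e-03 -0.000e+00 -1.277e+00]
```

View pics/w2.png

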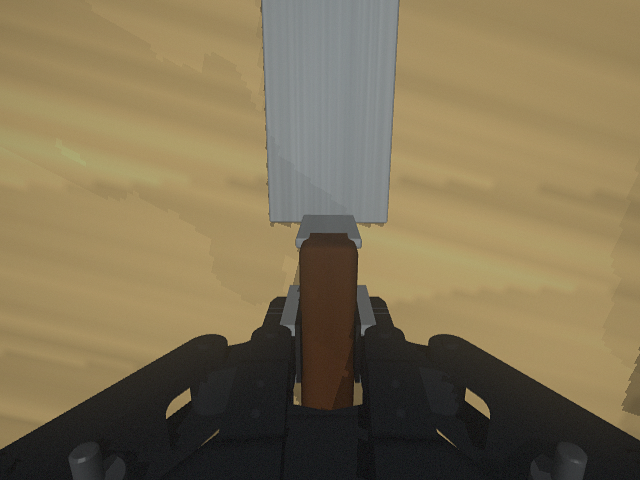

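Request:
play_rows --rows '[[255,[0,0,-0.5],[0,0,0]],[255,[0,0,-1.3],[0,0,0]],[255,[0,0,-2.3],[0,0,0]],[255,[0,0,-3.3],[0,0,0]],[255,[0,0,-4.3],[0,0,0]],[255,[0,0,-5.3],[0,0,0]],[255,[0,0,-6.3],[0,0,0]],[255,[0,0,-7.2],[0,0,0]],[255,[0,0,-7.8],[0,0,0]],[255,[0,0,-8],[0,0,0]],[255,[0,0,-8],[0,0,0]]]'

```text
clock: 5.12
eef_pos: [445.8, -71.8, 106.9]
tcp_rot: [3.141, -0.001, 0.259]
contact_force: [-1.1, -0.4, -3.0]
opening: 0.213
```

```bash
cat > blade.py <<'E'
from h import *
def blade(fn=None):
    s=readout.sense();p,d,W,c=cloud('wrist')
    if fn: save(p,fn)
    Rt=R.from_euler('xyz',s['tcp_rot']);L=Rt.inv().apply((W-s['eef_pos']).reshape(-1,3)).reshape(W.shape)
    # L in tool frame: x ahead, y right, z down
    hsv=cv2.cvtColor(p,cv2.COLOR_RGB2HSV)
    m=(L[...,0]>45)&(L[...,0]<150)&(abs(L[...,1])<24)&(abs(L[...,2]-23)<15)
    A=L[m];M=np.c_[A[:,:2],np.ones(len(A))]
    w=np.ones(len(A),bool)
    for _ in range(5):
        k=np.linalg.lstsq(M[w],A[w,2],rcond=None)[0];w=abs(A[:,2]-M@k)<2
    m2=((hsv[...,1]<70)&(abs(L[...,2]-(k[0]*L[...,0]+k[1]*L[...,1]+k[2]))<3)&(L[...,0]>28)).astype(np.uint8)
    v,u=np.nonzero(m2);B=L[v,u]
    print('n',len(A),w.mean(),'slope x(down+)',k[0],'y',k[1],'z at x=0',k[2],'; world z at 97:', s['eef_pos'][2]-k[0]*97-k[2])
    print('x',np.percentile(B[:,0],[1,99]),'y',np.percentile(B[:,1],[1,99]))
    bb=B[(B[:,0]>50)]; xs=np.arange(55,150,8.)
    mid=[(np.percentile(b:=bb[abs(bb[:,0]-x)<4][:,1],[1,99]).mean()) for x in xs if (abs(bb[:,0]-x)<4).sum()>20]
    xs=xs[:len(mid)]; print('midline slope, at0',np.polyfit(xs,mid,1))
E
python3 -c "
from blade import *
blade('w3.png');delta([640.6,-13,107],88)"
```

```text
n 21611 0.997131090648281 slope x(down+) -6.083180292714995e-05 y -0.00020224809662394705 z at x=0 24.058705919210638 ; world z at 97: 82.81207502090153
x [ 33.87382735 123.20844296] y [-26.68054066  27.93518576]
midline slope, at0 [0.00666403 0.08633056]
pos [445.54 -71.79 106.38] rot [ 3.1415e+00 -2.0000e-04  2.5880e-01] F [ 0.2 -0.5 -1.1] open 0.216 t 5.17
cm [20.36 -0.69 -0.06] turn [ 0.    -0.    -1.277]
```

View pics/w3.png

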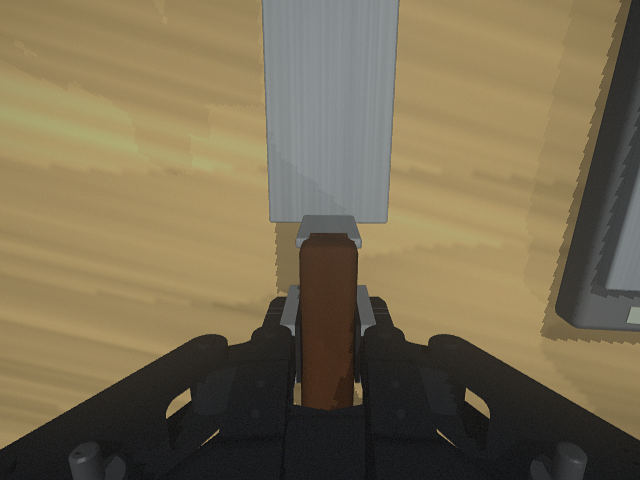

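The grip is firm and the blade is level, 24 mm below the TCP. Next I'll swing it to the pre-insertion pose.

Request:
play_rows --rows '[[255,[1,0,0],[0,0,-0.06]],[255,[3,0,0],[0,0,-0.17]],[255,[5,-0.1,0],[0,0,-0.29]],[255,[7,-0.2,0],[0,0,-0.41]],[255,[9,-0.3,0],[0,0,-0.53]],[255,[11,-0.4,0],[0,0,-0.65]],[255,[13,-0.5,0],[0,0,-0.77]],[255,[15,-0.6,0],[0,0,-0.89]],[255,[17,-0.7,0],[0,0,-1.01]],[255,[19,-0.7,0],[0,0,-1.13]],[255,[20.2,-0.7,0],[0,0,-1.23]],[255,[20.4,-0.7,0],[0,0,-1.277]]]'

```text
clock: 6.17
eef_pos: [642.8, -12.2, 105.2]
tcp_rot: [3.141, -0.0, 1.542]
contact_force: [-0.4, -0.6, -1.4]
opening: 0.213
```

Request:
play_rows --rows '[[255,[0,0,1],[0,0,0]],[255,[0,0,2],[0,0,0]],[255,[0,0,3],[0,0,0]],[255,[0,0,3.5],[0,0,0]],[255,[0,0,4],[0,0,0]],[255,[0,0,4],[0,0,0]]]'

```text
clock: 6.67
eef_pos: [639.8, -12.9, 64.7]
tcp_rot: [-3.139, 0.0, 1.535]
contact_force: [-0.4, -0.3, -1.3]
opening: 0.217
```

```bash
python3 - <<'E'
from blade import *
delta([640.6,-13,33],88)
T=[]
p,d,W,c=cloud('top');save(p,'t2.png');np.savez('t2.npz',p=p,W=W)
blade('w4.png')
E
```

```text
pos [639.82 -12.91  64.73] rot [-3.1393e+00  1.0000e-04  1.5351e+00] F [-0.4 -0.3 -1.3] open 0.217 t 6.67
cm [-0.01  0.09  3.17] turn [-0.002  0.    -0.001]
n 21493 0.9962313311310659 slope x(down+) 0.0008406558942863949 y -0.0005580042098856097 z at x=0 24.08293510562265 ; world z at 97: 41.40665931343119
x [ 33.50305456 122.76667881] y [-26.05666758  28.55668672]
midline slope, at0 [0.01021339 0.39859522]
```

View pics/t2.png

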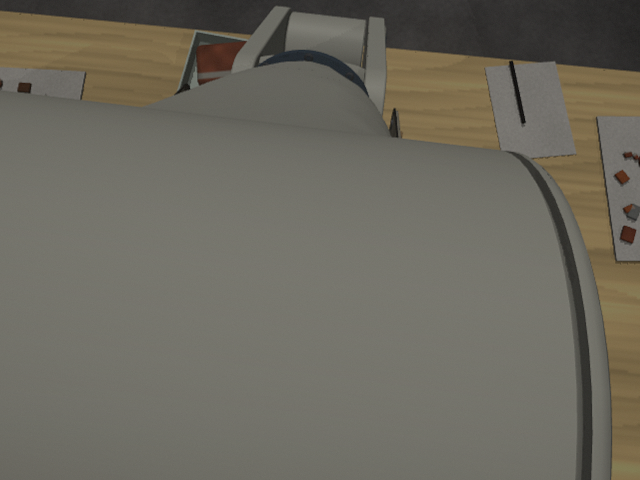

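View pics/w4.png

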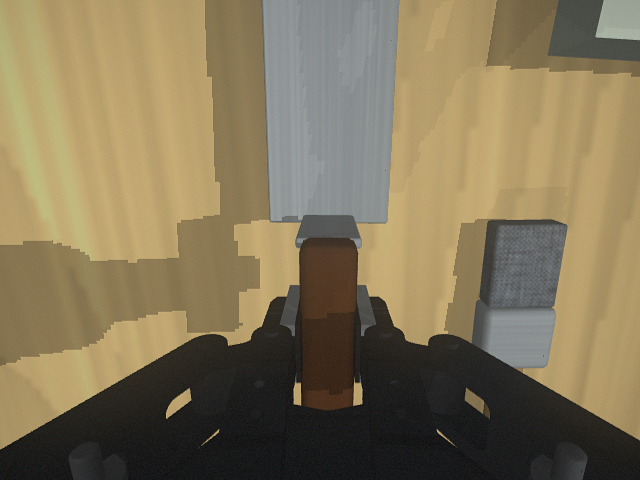

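```bash
python3 - <<'E'
from h import *
W=np.load('top0.npz')['W'];B=W[115:146,315:405].reshape(-1,3);B=B[B[:,2]>7]
print(np.nanpercentile(B,[1,50,99],axis=0).round(0))
p,d,W,c=cloud('scene');save(p,'s2.png')
E
```

```text
[[ 729. -159.    8.]
 [ 747.  -58.   18.]
 [ 770.    5.   23.]]
```

View pics/s2.png

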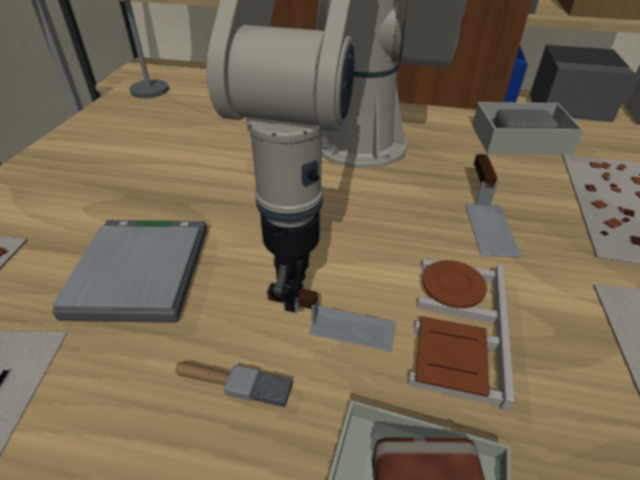

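The brush (x 729 mm and beyond, about 90 mm off the path) is clear. The blade is level and lined up with the middle of the bay. I'll lower it and check the height before sliding in.

Request:
play_rows --rows '[[255,[0,0.05,0.6],[0,0,0]],[255,[0,0.05,1.3],[0,0,0]],[255,[0,0.05,2],[0,0,0]],[255,[0,0.05,2.6],[0,0,0]],[255,[0,0.05,3],[0,0,0]],[255,[0,0.05,3.15],[0,0,0]],[255,[0,0.05,3.15],[0,0,0]]]'

```text
clock: 7.4
eef_pos: [641.0, -12.8, 34.1]
tcp_rot: [-3.141, 0.0, 1.536]
contact_force: [0.0, 0.8, -1.1]
opening: 0.21
```

Request:
play_rows --rows '[[255,[0.4,0,0],[0,0,0]],[255,[1.2,0,0],[0,0,0]],[255,[2,0,0],[0,0,0]],[255,[2.8,0,0],[0,0,0]],[255,[3.6,0,0],[0,0,0]],[255,[4.4,0,0],[0,0,0]],[255,[5.2,0,0],[0,0,0]],[255,[6,0,0],[0,0,0]],[255,[6.6,0,0],[0,0,0]],[255,[7,0,0],[0,0,0]],[255,[7,0,0],[0,0,0]]]'

```text
clock: 8.32
eef_pos: [643.9, 58.1, 34.8]
tcp_rot: [3.142, -0.0, 1.537]
contact_force: [0.3, -0.5, -1.5]
opening: 0.215
```

```bash
python3 - <<'E'
from blade import *
blade('w5.png')
delta([645.4,130,33],88)
p,d,W,c=cloud('scene');save(cv2.resize(p[230:410,250:520],None,fx=2.9,fy=2.9),'s3.png')
E
```

```text
n 21486 0.9965093549287909 slope x(down+) 0.0010167795830095328 y -0.0012414039735375582 z at x=0 24.02476070016911 ; world z at 97: 10.642289690438758
x [ 33.66952637 122.88986121] y [-98.21833027 118.73484197]
midline slope, at0 [-0.56605002 86.11764228]
pos [643.9   57.52  34.77] rot [3.1416e+00 1.0000e-04 1.5364e+00] F [ 0.4 -0.2 -1.7] open 0.217 t 8.37
cm [ 7.25 -0.1   0.18] turn [0.    0.    0.001]
```

View pics/s3.png

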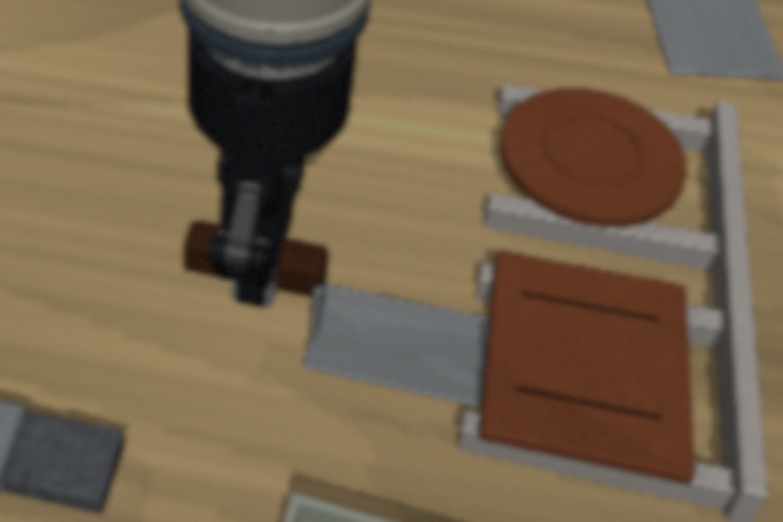

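View pics/w5.png

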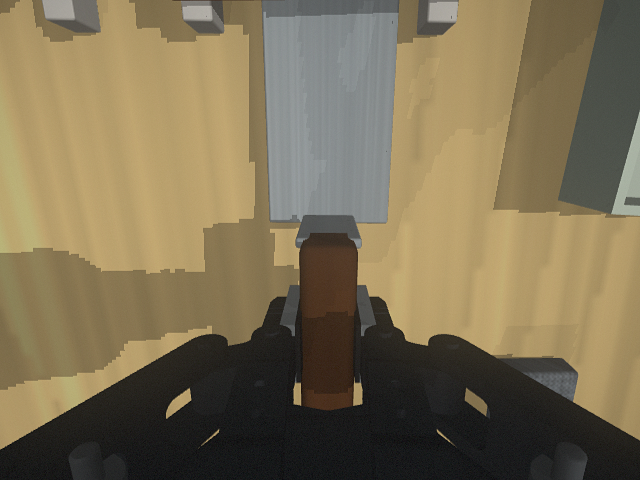

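The blade tip is just under the tile's open edge. In the wrist view it sits 3–4 mm right of the bay middle: the runners' inner edges are at about 222 and 418 px, the blade at 264–397. I'll correct that by 3 mm and finish the slide.

Request:
play_rows --rows '[[255,[0.3,-0.1,0.05],[0,0,0]],[255,[0.9,-0.2,0.1],[0,0,0]],[255,[1.6,-0.3,0.15],[0,0,0]],[255,[2.4,-0.3,0.15],[0,0,0]],[255,[3.2,-0.3,0.15],[0,0,0]],[255,[4,-0.3,0.15],[0,0,0]],[255,[4.8,-0.3,0.15],[0,0,0]],[255,[5.6,-0.3,0.15],[0,0,0]],[255,[6.3,-0.3,0.15],[0,0,0]],[255,[6.9,-0.3,0.15],[0,0,0]],[255,[7.2,-0.3,0.15],[0,0,0]],[255,[7.2,-0.3,0.15],[0,0,0]]]'

```text
clock: 9.42
eef_pos: [643.4, 130.0, 33.3]
tcp_rot: [3.141, -0.0, 1.537]
contact_force: [-0.2, 0.8, -2.6]
opening: 0.215
```

```bash
python3 - <<'E'
from blade import *
delta([645.4,130,33],88)
s=readout.sense()
p,d,W,c=cloud('wrist');save(p,'w6.png')
Rt=R.from_euler('xyz',s['tcp_rot']);L=Rt.inv().apply((W-s['eef_pos']).reshape(-1,3)).reshape(W.shape)
hsv=cv2.cvtColor(p,cv2.COLOR_RGB2HSV)
m=(hsv[...,0]<14)&(hsv[...,1]>120)&(W[...,2]>20)&(W[...,2]<35)&(L[...,0]>30)
print('tile in tool',np.nanpercentile(L[m],[0.5,50,99.5],axis=0).round(1),m.sum())
p,d,W,c=cloud('scene');save(cv2.resize(p[230:410,250:520],None,fx=2.9,fy=2.9),'s4.png')
L=Rt.inv().apply((W-s['eef_pos']).reshape(-1,3)).reshape(W.shape)
hsv=cv2.cvtColor(p,cv2.COLOR_RGB2HSV)
m=(hsv[...,0]<14)&(hsv[...,1]>120)&(W[...,2]>22)&(W[...,2]<35)&(W[...,0]>580)&(W[...,0]<720)&(W[...,1]>160)&(W[...,1]<300)
o=cv2.minAreaRect(L[m][:,:2].astype(np.float32));print('tile scene in tool',o)
E
```

```text
pos [643.44 129.96  33.29] rot [ 3.1415e+00 -1.0000e-04  1.5365e+00] F [-0.2  0.8 -2.6] open 0.215 t 9.42
cm [0.01 0.2  0.03] turn [ 0.    -0.     0.001]
tile in tool [[  49.5 -129.1    3.6]
 [  86.8  -14.4    5.4]
 [ 117.1   56.9   11.9]] 71003
tile scene in tool ((97.90254211425781, 1.0777702331542969), (116.86881256103516, 99.17342376708984), 89.41816711425781)
```

View pics/s4.png

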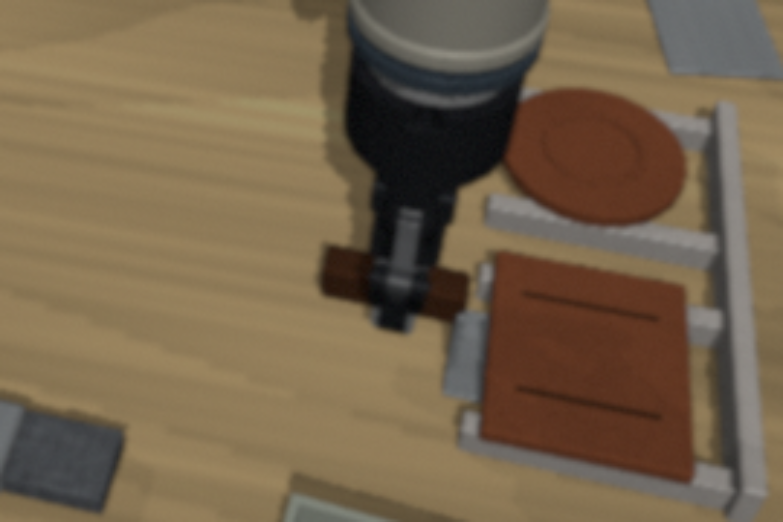

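View pics/w6.png

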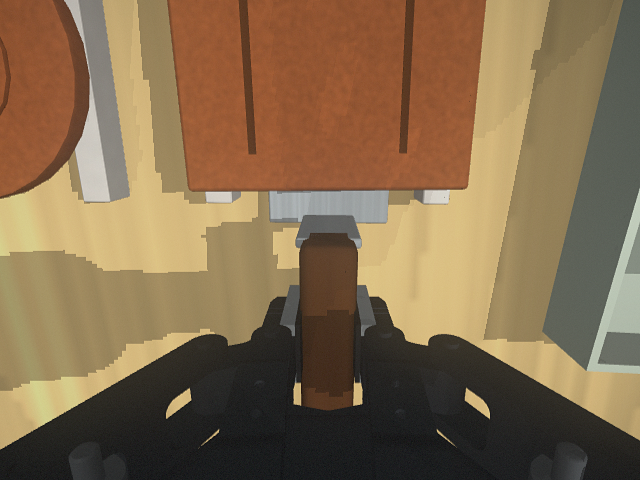

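The blade is centred under the tile, with the tile centre 98 mm ahead and 1 mm to the side. The disc hasn't moved. Lifting slowly.

Request:
play_rows --rows '[[255,[0,0,-0.2],[0,0,0]],[255,[0,0,-0.5],[0,0,0]],[255,[0,0,-0.75],[0,0,0]],[255,[0,0,-0.95],[0,0,0]],[255,[0,0,-1.1],[0,0,0]],[255,[0,0,-1.25],[0,0,0]],[255,[0,0,-1.45],[0,0,0]],[255,[0,0,-1.7],[0,0,0]],[255,[0,0,-2],[0,0,0]],[255,[0,0,-2.3],[0,0,0]],[255,[0,0,-2.5],[0,0,0]],[255,[0,0,-2.5],[0,0,0]]]'

```text
clock: 10.52
eef_pos: [643.8, 129.3, 58.9]
tcp_rot: [3.141, -0.0, 1.536]
contact_force: [0.3, -0.2, -2.8]
opening: 0.21
```

```bash
cat > tile.py <<'E'
from blade import *
def tile(fn):
    delta([0,0,0],88)
    s=readout.sense();p,d,W,c=cloud('wrist');save(p,fn)
    Rt=R.from_euler('xyz',s['tcp_rot']);L=Rt.inv().apply((W-s['eef_pos']).reshape(-1,3)).reshape(W.shape)
    hsv=cv2.cvtColor(p,cv2.COLOR_RGB2HSV)
    m=(hsv[...,0]<14)&(hsv[...,1]>120)&(L[...,0]>40)&(abs(L[...,1])<80)&(L[...,2]>2)&(L[...,2]<22)
    A=L[m];M=np.c_[A[:,:2],np.ones(len(A))];w=np.ones(len(A),bool)
    for _ in range(6):
        k=np.linalg.lstsq(M[w],A[w,2],rcond=None)[0];w=abs(A[:,2]-M@k)<1.5
    B=A[w];print('tile plane',k.round(4),'x',np.percentile(B[:,0],[.3,99.7]).round(1),'y',np.percentile(B[:,1],[.5,99.5]).round(1),'n',w.sum())
    e=[B[abs(B[:,1]-y)<3][:,0].min() for y in(-45,-20,20,45)];print('rear edge x',np.round(e,1))
E
python3 -c "
from tile import *
tile('w7.png')
p,d,W,c=cloud('scene');save(cv2.resize(p[230:410,250:520],None,fx=2.9,fy=2.9),'s5.png')"
```

```text
pos [643.77 129.27  58.93] rot [ 3.1407e+00 -2.0000e-04  1.5358e+00] F [ 0.3 -0.2 -2.8] open 0.21 t 10.52
cm [-15.17 -63.89   5.83] turn [ 0.001 -0.    -0.   ]
tile plane [ 2.10000e-03 -8.00000e-04  1.41288e+01] x [ 50.5 120.3] y [-56.6  56.8] n 50590
rear edge x [50.  50.1 50.4 50.9]
```

View pics/s5.png

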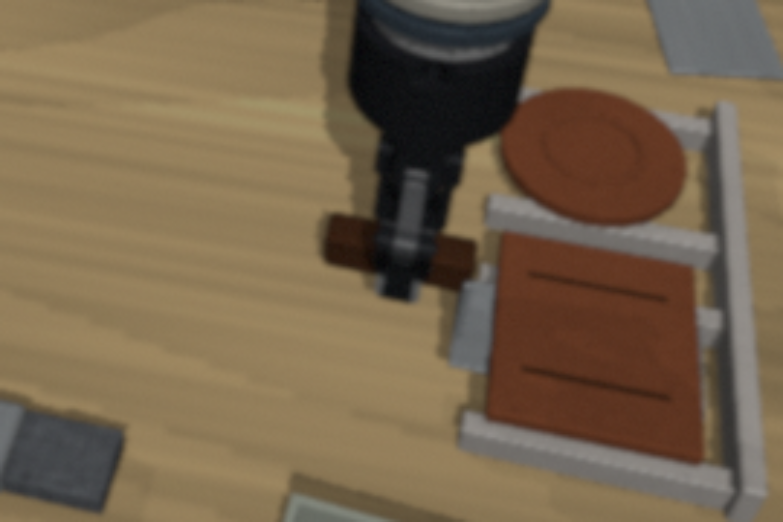

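View pics/w7.png

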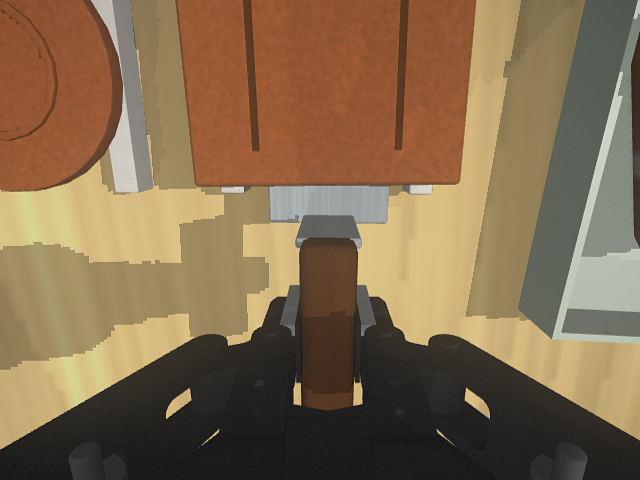

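The tile is riding level on the blade. I'll lift it further and carry it at constant heading.

Request:
play_rows --rows '[[255,[0,0,-0.3],[0,0,0]],[255,[0,0,-0.8],[0,0,0]],[255,[0,0,-1.5],[0,0,0]],[255,[0,0,-2.3],[0,0,0]],[255,[0,0,-3.1],[0,0,0]],[255,[0,0,-3.9],[0,0,0]],[255,[-0.2,0,-4.7],[0,0,0]],[255,[-0.5,0,-5.5],[0,0,0]],[255,[-1,-0.1,-6.2],[0,0,0]],[255,[-1.7,-0.1,-6.7],[0,0,0]],[255,[-2.6,-0.2,-6.9],[0,0,0]],[255,[-3.7,-0.3,-7],[0,0,0]]]'

```text
clock: 11.62
eef_pos: [639.1, 91.5, 128.7]
tcp_rot: [3.141, -0.0, 1.536]
contact_force: [-0.1, 0.3, -3.5]
opening: 0.215
```

Request:
play_rows --rows '[[255,[-1.3,-0.1,0],[0,0,0]],[255,[-2.7,-0.2,0],[0,0,0]],[255,[-4.2,-0.3,0],[0,0,0]],[255,[-5.7,-0.4,0],[0,0,0]],[255,[-7.2,-0.5,0],[0,0,0]],[255,[-8.7,-0.6,0],[0,0,0]],[255,[-10.2,-0.7,0],[0,0,0]],[255,[-11.7,-0.8,0],[0,0,0]],[255,[-13.2,-0.9,0],[0,0,0]],[255,[-14.7,-1,0],[0,0,0]],[255,[-16.2,-1.1,0],[0,0,0]],[255,[-17.7,-1.2,0],[0,0,0]]]'

```text
clock: 12.62
eef_pos: [620.7, -85.7, 128.3]
tcp_rot: [3.142, 0.0, 1.536]
contact_force: [1.0, -0.2, -2.6]
opening: 0.216
```

Request:
play_rows --rows '[[255,[-1.5,-0.1,0],[0,0,0]],[255,[-3,-0.2,0],[0,0,0]],[255,[-4.5,-0.3,0],[0,0,0]],[255,[-6,-0.4,0],[0,0,0]],[255,[-7.5,-0.5,0],[0,0,0]],[255,[-9,-0.6,0],[0,0,0]],[255,[-10.5,-0.7,0],[0,0,0]],[255,[-12,-0.8,0],[0,0,0]],[255,[-13.5,-0.9,0],[0,0,0]],[255,[-15,-1,0],[0,0,0]],[255,[-16.5,-1.1,0],[0,0,0]],[255,[-18,-1.2,0],[0,0,0]]]'

```text
clock: 13.62
eef_pos: [602.5, -265.1, 128.3]
tcp_rot: [3.142, -0.0, 1.536]
contact_force: [-0.0, 0.7, -3.1]
opening: 0.216
```

Request:
play_rows --rows '[[255,[-1.5,-0.1,0],[0,0,0]],[255,[-3,-0.2,0],[0,0,0]],[255,[-4.5,-0.3,0],[0,0,0]],[255,[-6,-0.4,0],[0,0,0]],[255,[-7.5,-0.5,0],[0,0,0]],[255,[-9,-0.6,0],[0,0,0]],[255,[-10.3,-0.7,0],[0,0,0]],[255,[-11.4,-0.8,0],[0,0,0]],[255,[-12.3,-0.9,0],[0,0,0]],[255,[-13,-0.9,0],[0,0,0]],[255,[-13.4,-0.9,0],[0,0,0]],[255,[-13.5,-0.9,0],[0,0,0]]]'

```text
clock: 14.62
eef_pos: [588.9, -398.8, 128.3]
tcp_rot: [3.141, 0.0, 1.535]
contact_force: [0.2, -0.5, -2.6]
opening: 0.215
```

```bash
python3 -c "
from tile import *
tile('w8.png')
p,d,W,c=cloud('scene');save(p,'s6.png')
delta([584,-419,67],88)"
```

```text
pos [ 588.94 -398.77  128.26] rot [3.1415 0.     1.5355] F [ 0.2 -0.5 -2.6] open 0.215 t 14.62
cm [ 37.77 -60.27  12.82] turn [ 0.  0. -0.]
tile plane [ 2.50000e-03 -9.00000e-04  1.41232e+01] x [ 50.5 120.2] y [-56.6  56.7] n 50440
rear edge x [49.9 50.4 50.5 50.9]
pos [ 588.97 -398.    128.21] rot [-3.1415e+00 -3.0000e-04  1.5358e+00] F [ 0.3 -0.1 -2.2] open 0.221 t 14.72
cm [-2.12 -0.42  6.12] turn [-0. -0. -0.]
```

View pics/s6.png

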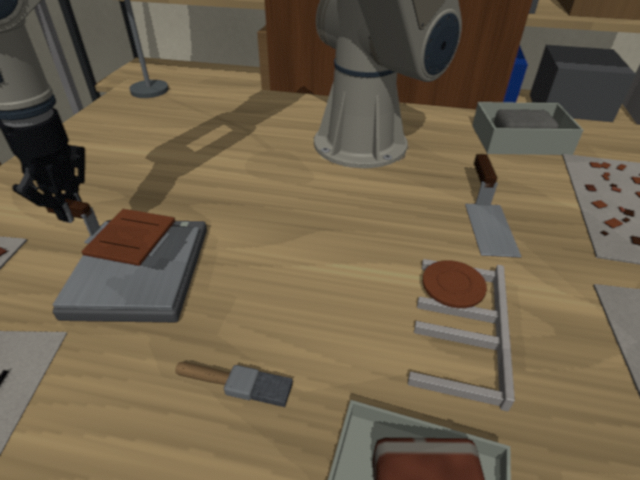

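View pics/w8.png

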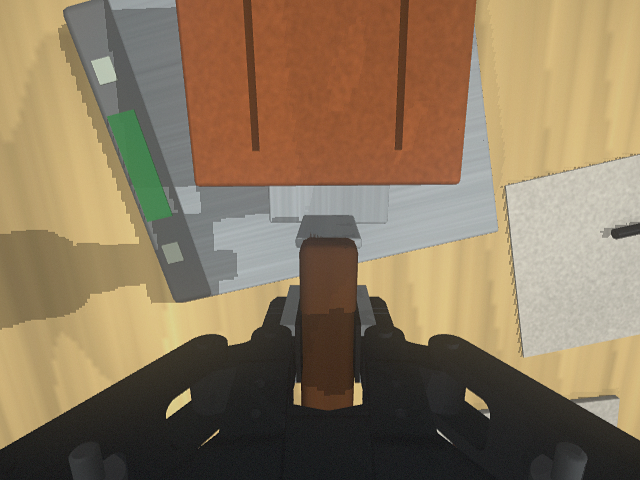

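The tile hasn't shifted, and the disc is still on the rack. I'll centre over the plate and lower most of the way.

Request:
play_rows --rows '[[255,[-0.2,0,0.2],[0,0,0]],[255,[-0.6,-0.1,0.6],[0,0,0]],[255,[-1,-0.2,1.2],[0,0,0]],[255,[-1.4,-0.3,1.9],[0,0,0]],[255,[-1.8,-0.4,2.6],[0,0,0]],[255,[-2,-0.4,3.3],[0,0,0]],[255,[-2.1,-0.4,4],[0,0,0]],[255,[-2.1,-0.4,4.6],[0,0,0]],[255,[-2.1,-0.4,5],[0,0,0]],[255,[-2.1,-0.4,5.3],[0,0,0]],[255,[-2.1,-0.4,5.4],[0,0,0]],[255,[-2.1,-0.4,5.4],[0,0,0]]]'

```text
clock: 15.72
eef_pos: [584.2, -418.9, 74.1]
tcp_rot: [-3.141, -0.0, 1.536]
contact_force: [-0.0, -0.1, -2.7]
opening: 0.216
```

```bash
python3 - <<'E'
from tile import *
tile('w9.png')
for n in('top','scene'):
    p,d,W,c=cloud(n);save(p,n+'_pre.png')
    hsv=cv2.cvtColor(p,cv2.COLOR_RGB2HSV)
    m=((hsv[...,0]<14)&(hsv[...,1]>120)&(W[...,2]>45)&(W[...,2]<70)&(W[...,1]<-230)&(W[...,1]>-400)&(W[...,0]>500)&(W[...,0]<670)).astype(np.uint8)
    m=cv2.morphologyEx(m,cv2.MORPH_OPEN,np.ones((3,3)))
    A=W[m>0];print(n,m.sum(),cv2.minAreaRect(A[:,:2].astype(np.float32)),np.median(A[:,2]))
delta([584,-419,67],88)
E
```

```text
pos [ 584.21 -418.89   74.1 ] rot [-3.1414e+00 -1.0000e-04  1.5360e+00] F [-0.  -0.1 -2.7] open 0.216 t 15.72
cm [ 39.83 -59.84   7.42] turn [-0. -0.  0.]
tile plane [ 2.30000e-03 -1.00000e-03  1.41177e+01] x [ 50.5 120.2] y [-56.6  56.6] n 50441
rear edge x [49.9 50.4 50.5 50.9]
top 0 ((0.0, 0.0), (0.0, 0.0), 0.0) nan
scene 2732 ((589.689697265625, -318.2525634765625), (99.6552963256836, 115.10205078125), 87.96168518066406) 59.38575585751113
pos [ 584.48 -419.14   74.76] rot [3.1410e+00 4.0000e-04 1.5359e+00] F [-0.2 -0.2 -2.9] open 0.215 t 15.87
cm [ 0.01 -0.05  0.78] turn [0.001 0.    0.   ]
  return _methods._mean(a, axis=axis, dtype=dtype,
  ret = ret.dtype.type(ret / rcount)
```

View pics/top_pre.png

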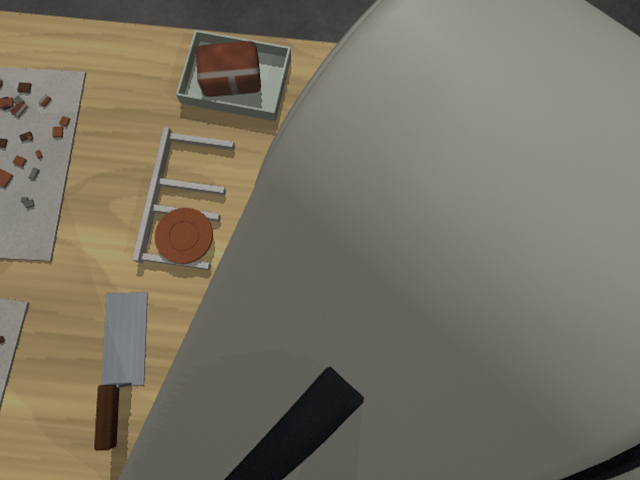

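The scene camera puts the tile at (589.7, -318.3) and the plate middle at (589.2, -318.2), so it's centred. Now I'll lower slowly and watch the force.

Request:
play_rows --rows '[[255,[0,0,0.1],[0,0,0]],[255,[0,0,0.2],[0,0,0]],[255,[0,0,0.3],[0,0,0]],[255,[0,0,0.38],[0,0,0]],[255,[0,0,0.46],[0,0,0]],[255,[0,0,0.54],[0,0,0]],[255,[0,0,0.6],[0,0,0]],[255,[0,0,0.6],[0,0,0]],[255,[0,0,0.6],[0,0,0]]]'

```text
clock: 16.62
eef_pos: [584.1, -419.0, 68.2]
tcp_rot: [-3.141, -0.0, 1.536]
contact_force: [0.1, -0.3, -3.4]
opening: 0.211
```

Request:
play_rows --rows '[[255,[0,0,0.03],[0,0,0]],[255,[0,0,0.06],[0,0,0]],[255,[0,0,0.06],[0,0,0]]]'

```text
clock: 16.87
eef_pos: [584.2, -419.1, 67.7]
tcp_rot: [3.142, 0.0, 1.536]
contact_force: [-1.1, -0.1, -3.1]
opening: 0.216
```

Request:
play_rows --rows '[[255,[0,0,0.03],[0,0,0]],[255,[0,0,0.06],[0,0,0]],[255,[0,0,0.06],[0,0,0]]]'

```text
clock: 17.12
eef_pos: [584.2, -419.1, 67.1]
tcp_rot: [3.141, 0.0, 1.536]
contact_force: [0.5, -0.5, -1.6]
opening: 0.217
```

Request:
play_rows --rows '[[255,[0,0,0.02],[0,0,0]],[255,[0,0,0.04],[0,0,0]],[255,[0,0,0.04],[0,0,0]]]'

```text
clock: 17.37
eef_pos: [584.2, -419.2, 67.0]
tcp_rot: [3.141, 0.0, 1.536]
contact_force: [-0.8, 0.4, 0.5]
opening: 0.216
```

Contact: the vertical force went from -3 N to about 0 N, so the lifter is standing on the plate. I'll ease the grip, then open slowly.

Request:
play_rows --rows '[[255,[0,0,0.02],[0,0,0]],[255,[0,0,0.02],[0,0,0]],[255,[0,0,0.02],[0,0,0]],[255,[0,0,0.02],[0,0,0]]]' --squeeze 20

```text
clock: 17.7
eef_pos: [584.3, -419.3, 66.9]
tcp_rot: [3.141, 0.0, 1.536]
contact_force: [-2.3, -0.2, 4.9]
opening: 0.215
```

Request:
play_rows --rows '[[190,[0,0,0],[0,0,0]],[180,[0,0,0],[0,0,0]],[170,[0,0,0],[0,0,0]],[160,[0,0,0],[0,0,0]],[145,[0,0,0],[0,0,0]],[130,[0,0,0],[0,0,0]],[110,[0,0,0],[0,0,0]],[90,[0,0,0],[0,0,0]],[70,[0,0,0],[0,0,0]],[50,[0,0,0],[0,0,0]],[50,[0,0,0],[0,0,0]],[50,[0,0,0],[0,0,0]]]'

```text
clock: 18.7
eef_pos: [584.2, -419.1, 66.5]
tcp_rot: [3.142, 0.0, 1.536]
contact_force: [0.0, -0.4, -0.2]
opening: 0.803
```

```bash
python3 -c "
from tile import *
tile('w10.png')"
```

```text
pos [ 584.17 -419.08   66.48] rot [3.1416 0.     1.5358] F [ 0.  -0.4 -0.2] open 0.803 t 18.7
cm [ 39.84 -59.85   6.65] turn [ 0.  0. -0.]
tile plane [-1.0000e-04 -1.0000e-03  1.3589e+01] x [ 50.6 119.9] y [-56.4  56.8] n 50748
rear edge x [50.  50.1 50.5 51. ]
```

View pics/w10.png

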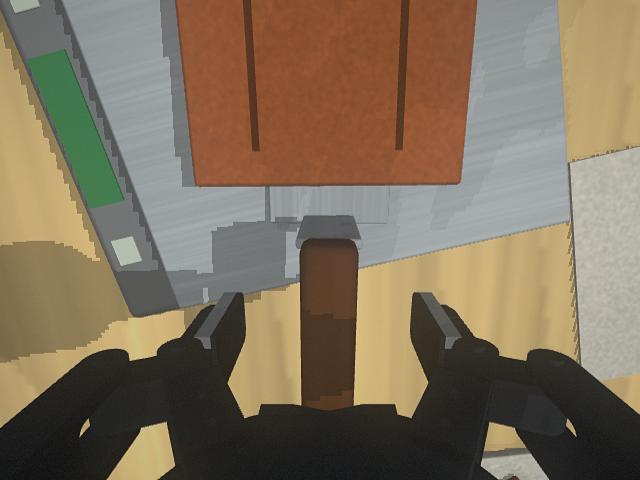

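Released, and nothing moved. Retreating straight up.

Request:
play_rows --rows '[[50,[0,0,-0.5],[0,0,0]],[50,[0,0,-1.5],[0,0,0]],[50,[0,0,-2.8],[0,0,0]],[50,[0,0,-4.3],[0,0,0]],[50,[0,0,-6],[0,0,0]],[50,[0,0,-8],[0,0,0]],[50,[0,0,-10],[0,0,0]],[50,[0,0,-12],[0,0,0]],[50,[0,0,-14],[0,0,0]],[50,[0,0,-15.5],[0,0,0]],[50,[0,0,-16],[0,0,0]],[50,[0,0,-16],[0,0,0]]]'

```text
clock: 19.75
eef_pos: [585.1, -419.7, 229.7]
tcp_rot: [3.138, 0.002, 1.536]
contact_force: [-0.5, -0.2, -0.3]
opening: 0.803
```

```bash
python3 - <<'E'
from tile import *
p,d,W,c=cloud('wrist');save(p,'w11.png')
p,d,W,c=cloud('scene');save(p,'s7.png')
hsv=cv2.cvtColor(p,cv2.COLOR_RGB2HSV)
m=((hsv[...,0]<14)&(hsv[...,1]>120)&(W[...,2]>45)&(W[...,2]<62)&(W[...,1]<-230)&(W[...,1]>-390)&(W[...,0]>500)&(W[...,0]<670)).astype(np.uint8)
A=W[m>0];print(cv2.minAreaRect(A[:,:2].astype(np.float32)),np.median(A[:,2]))
delta([0,0,0],88)
E
```

```text
((589.3410034179688, -317.6654357910156), (99.2956314086914, 115.2239761352539), 88.67217254638672) 52.01883708600576
pos [ 583.97 -418.95  226.55] rot [3.1415e+00 1.0000e-04 1.5358e+00] F [-0.5  1.4 -0.4] open 0.807 t 19.85
cm [ 39.83 -59.83  22.65] turn [ 0.  0. -0.]
```

View pics/s7.png

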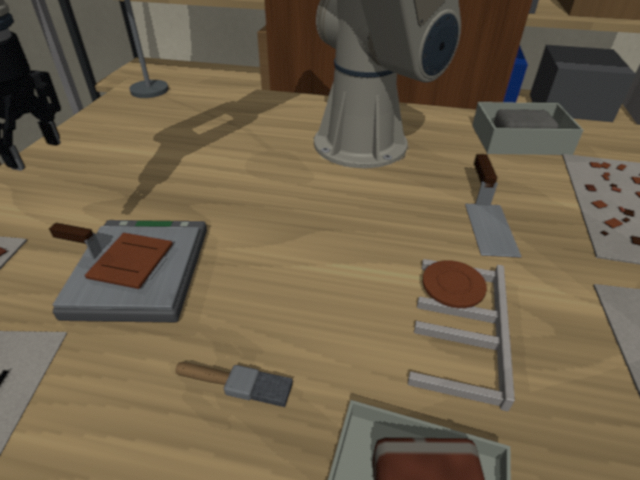

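View pics/w11.png

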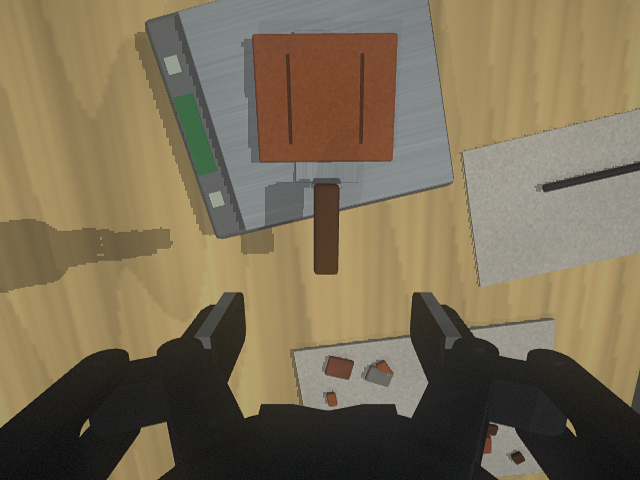

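```bash
python3 -c "
from rig import r
print(r.sign_off())"
```

```text
the job is handed in; nothing more can be done
None
```

I slid the smaller lifter under the rectangular tile, carried the tile level to the balance and set the lifter down on the weighing plate with the tile on its blade. I let go only once the lifter was standing on the plate, then backed the arm off and handed in at about 20 s on the clock, well inside the 54 s limit.

- **Placement:** In the last scene-camera check the tile was at (589.3, -317.7) and the plate middle at (589.2, -318.2), so it is within about 1 mm of centre. The plate figure comes from the start of the job, and the calibration is good to about 2 mm.
- **Level and height:** The tile's top was at 52 mm, against 53 mm expected, a gap the camera calibration covers. Measured from the wrist camera after release, the tile was level and had not slipped on the blade.
- **Release:** Just before release the vertical force went from -3 N to about 0 N, and briefly to about +5 N as I eased the grip.
- **Surroundings:** In the final pictures the round pot base and the other objects were where they started. Reported forces stayed at or under 6 N throughout, and the gripper never touched the tile.
- **Check that failed:** The top camera could not confirm the placing because the arm blocked its view. That check rests on the scene and wrist cameras.

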